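# Seat a sample jar on the press-to-run mixer and hold it down

## Robot

A 7-joint arm with a two-finger parallel gripper is mounted at the origin on the work surface. World frame = base frame: x ahead of the robot, y to its left, z up, the work surface at z = 0. Lengths are in m, angles in rad, forces in N, time in s.
With the tool pointing down it reaches from about 0.425 to 0.825 m from the base axis. Payload 3.6 kg.
Tool frame: the origin (TCP) lies where the fingers leave the gripper's body, on its centre line; the fingertips stand 73 mm ahead of it and the grasp point (between the pads) lies 54 mm ahead of it; x points along the fingers, y is the direction in which the jaws open and shut, and the axes are right-handed (so a half turn about x gives the same grasp; the last joint's range is limited). The gripper opens to 85 mm and grips with 20 to 120 N. Pads are 22 mm wide; open, the fingers measure 114 mm over their backs; the gripper's body (76 mm by 85 mm) begins 54 mm behind the grasp point. The pads swing forward as they close: fully open they stand 13 mm farther back than shut.
Start: joints at [1.081, 0.615, -0.013, 1.423, 0.008, 1.103, -0.04], TCP at [0.291, -0.581, 0.304] pointing down, gripper open.
Joint ranges: [-3.12, 3.12], [-0.3, 2.06], [-1.34, 1.32], [0.26, 2.42], [-1.36, 4.5], [0.01, 1.98], [-2.84, 2.84]. Speed limits (rad/s): [2.79, 2.79, 3.14, 3.14, 3.14, 3.14, 3.14].

## Interface

Orientations are given as a unit quaternion [x, y, z, w].
In Python, from station import arm, snapshot, camera_info, ticket gives the robot as it stands. Calls block until the motion is done:
- arm.movep(position, orientation): joint-space move of the TCP to a pose.
- arm.line_to(position, velocity=0.15, ori=None): straight line of the TCP; ori=None keeps the orientation; velocity is the mean speed in m/s.
- arm.move_j(angles): joint-space move.
- arm.move_gripper(opening, effort=None): opening from 0.0 (shut) to 1.0 (fully open); effort is the grip in N (None keeps the last); returns when the fingers have stopped.
- arm.pause(seconds).
- arm.ik(position, orientation): joint angles nearest the present ones, or None.
- snapshot(name): name is "side" or "top" or "wrist"; returns the picture (400x640x3 uint8, blue, green, red); there is no depth.
- camera_info(name): a dict with "fx", "fy", "cx", "cy" (pixels), "R" (3x3) and "t" (3): a world point X has camera coordinates R X + t; the wrist camera has in their place "T_tool_cam" (4x4, takes a point from camera to tool coordinates, whose origin is the TCP and whose axes are the tool frame's). Camera axes: x right, y down, z forward; pixel columns grow to the right and rows downward; lengths in m; the calibration is good to about 2 mm. A picture is of the moment at which its call begins: read the wrist's pose just before it. camera_info takes no time and is no camera call.
A pose or a line that the arm cannot do raises arm.MotionError and nothing moves.
- ticket.finish_job(): hands the job in, once; it reports no verdict.
Readings, each from a call of its own:
- arm.read_time(): time.
- arm.read_joint_positions(): joint angles.
- arm.read_dq(): joint speeds.
- arm.read_effort(): joint torques, N m.
- arm.read_tool_pos(): TCP position.
- arm.read_eef_rot(): TCP orientation.
- arm.read_ft_force(): force on the tool from outside, world axes, zero at the start.
- arm.read_wrist_torque(): the same for the moment, N m.
- arm.read_opening(): opening from 0.0 (shut) to 1.0 (fully open).
Only numpy, scipy, OpenCV 4.12 (cv2) and the standard library are available. Lean on these libraries where they do the work, as an engineer would, in place of code of your own. Each camera call takes 0.05 s, during which the arm holds its last target. There are 200 camera calls.

## Task

Take the glass jar with the wide round foot out of the tray, gripping it lightly as the glass is thin, and set it upright on the mixer's round head, sliding it gently about as needed, until the hidden drive pin drops into the socket under its foot and the foot sits flat. Then gently press it well down on the sprung head so that the mixer runs, and finish while still holding it pressed down: do not let go. Leave the other jars, bottles and tools where they are.

Things in the scene. Friction and masses are not known exactly. Their poses are not given: they have to be found in the camera images.
- sample: The jar to mount: amber glass jar with white lid, both 48 mm in diameter, centred on a grey round foot 76 mm in diameter and 18 mm high; one rigid piece 80 mm tall (glass 18 to 64 mm, lid 64 to 80 mm), 0.15 to 0.31 kg. Origin: centre of the underside, z up the jar. Grip it across the jar 50 to 60 mm up. Thin glass: 20 to 40 N a finger is plenty, never above 70 N. Starts upright on the tray floor.
- socket (a point): Mouth of the blind round socket in the middle of the underside of the jar's foot (same point as the jar's origin): 16 mm in diameter, 13 mm deep, sharp-edged. The rest of the underside is flat.
- tray: White enamelled tray with a dark rim, 240 mm (its x) by 420 mm (its y), 30 mm high, floor 5 mm thick, fixed. Origin: centre of its underside. It holds the sample jar and two other containers in a row along its y, about 120 mm apart.
- mixer: Grey mixer fixed to the bench: square housing 150 by 150 mm, 96 mm high, with a low black collar on top and over it a round black rubber head 84 mm in diameter. Origin: centre of its underside, z up. It runs while its head is pressed down. A jar not yet on the drive pin rides on the pin's tip, 10 mm higher than a seated one; on dropping, its foot lies flat on the head.
- head_centre (a point): Centre of the head's top face when not pressed, 125 mm above the bench; fixed to the housing, does not go down with the head. A steel drive pin, 12 mm in diameter, 10 mm high (top 3.5 mm tapers to 6 mm), stands on the head with its axis 6 mm off this centre in an unknown direction, which the stiff spindle keeps. A seated jar is thus 6 mm off this centre.
- head (a joint): How far the mixer's sprung head (with its pin) is pressed down, m: 0 up, 0.008 at its stop. It starts to move at about 7 N in all (the jar's weight of 1.5 to 3 N does not move it) and needs about 14 N in all to be fully down. The mixer runs from 0.003. Never press above 40 N.
- plain_jar: Bystander in the tray: the same kind of amber jar with a white lid, 48 mm in diameter, but without a foot, 62 mm tall. Origin: centre of its underside.
- low_tub: Bystander in the tray: a low white tub with a grey lid, 66 mm in diameter, 40 mm tall. Origin: centre of its underside.
- reagent_bottle: Bystander: amber bottle 64 mm in diameter, 150 mm tall, at the back of the work area. Origin: centre of its underside.
- wash_bottle: Bystander: white bottle 72 mm in diameter, 170 mm tall, at the back of the work area. Origin: centre of its underside.
- beaker: Bystander: glass beaker 72 mm in diameter, 90 mm tall, on the bench to the robot's right. Origin: centre of its underside.
- spatula: Bystander: steel spatula 180 mm long lying on the bench to the robot's left.

How it is judged:
By the outcome, as a careful person would: the job done as asked, in the order asked, and still so for the second after the job is handed in, while the arm keeps its last pose, push and grip.
It also fails if it takes over 51 s, if anything falls off the work surface, if the arm or the gripper's body presses on something with over 40 N, if the wrist force passes 120 N, or if a joint passes its speed limit or range.

## Working session

There is one attempt and no reset: what is moved stays moved. The work goes in short steps, each a Python script; the robot and the scene stay as the last script left them, time stands still between calls to the robot, and variables do not carry over. Pictures are saved under pics/ and viewed, about 8 in all and at most 12, crops included, and the job is handed in when it is done.

```bash
ls; mkdir -p pics; python3 - <<'E'
from station import arm,snapshot,camera_info
import cv2,numpy as np
for n in("top","side"):
    cv2.imwrite(f"pics/{n}0.png",snapshot(n)); print(n,camera_info(n))
print(camera_info("wrist"))
print(arm.read_time(),arm.read_tool_pos(),arm.read_eef_rot(),arm.read_joint_positions())
E
```

```text
pics
top {'fx': 375.62017446991445, 'fy': 375.62017446991445, 'cx': 323.97789749901403, 'cy': 199.7310125718172, 'R': array([[-0.00823424, -0.99992972, -0.00852961],
       [-0.98718311,  0.00948822, -0.1593094 ],
       [ 0.15937914,  0.0071085 , -0.98719186]]), 't': array([0.02662143, 0.62893667, 1.2328327 ])}
side {'fx': 414.5112039759198, 'fy': 414.5112039759198, 'cx': 321.72306503415984, 'cy': 191.38601596215724, 'R': array([[ 0.99984973, -0.01064138,  0.0136851 ],
       [ 0.00668871, -0.49148662, -0.87085944],
       [ 0.01599319,  0.87082011, -0.49134159]]), 't': array([-0.59989447,  0.10229959,  1.56413846])}
{'fx': 310.6197424620224, 'fy': 310.6197424620224, 'cx': 315.13289299616264, 'cy': 200.7682601588062, 'T_tool_cam': array([[ 1.66100666e-03, -2.94339668e-01,  9.55699430e-01,
        -6.95870149e-02],
       [ 9.99997850e-01, -6.97240406e-04, -1.95273591e-03,
        -4.08590358e-04],
       [ 1.24111990e-03,  9.55700619e-01,  2.94337877e-01,
        -7.51730119e-02],
       [ 0.00000000e+00,  0.00000000e+00,  0.00000000e+00,
         1.00000000e+00]])}
0.1 [ 0.2905658  -0.58084993  0.30284971] [-0.68797776 -0.16333936  0.68836856 -0.16172684] [ 1.08046702  0.61582111 -0.01259104  1.42475391  0.0080653   1.1034135
 -0.04039759]
```

View pics/top0.png

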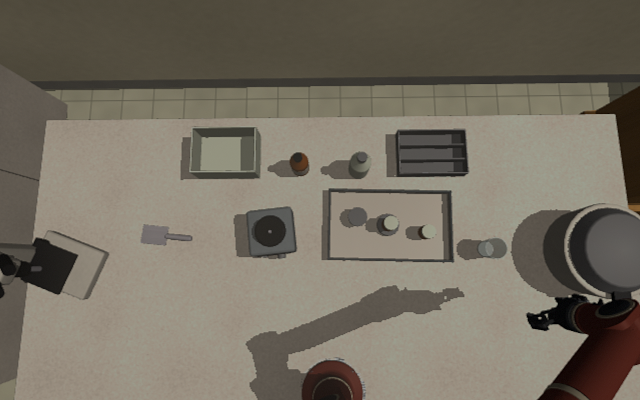

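View pics/side0.png

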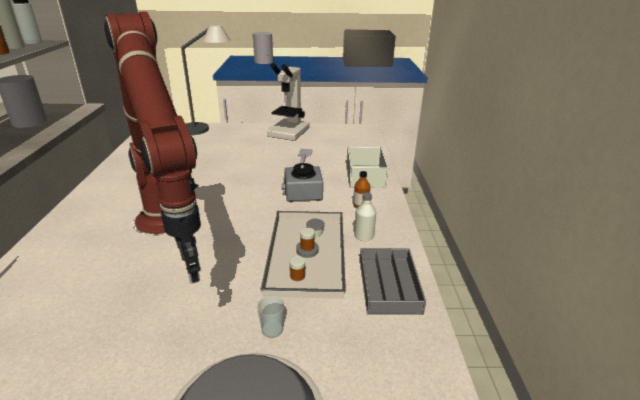

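The sample, with its wide foot, is the middle container: top ≈(389,224), side ≈(307,240). The mixer head is at top ≈(270,231). I'll enlarge these areas.

```bash
python3 - <<'E'
import cv2,numpy as np
t=cv2.imread("pics/top0.png");s=cv2.imread("pics/side0.png")
a=cv2.resize(t[190:270,240:320],None,fx=5,fy=5,interpolation=cv2.INTER_CUBIC)
b=cv2.resize(t[190:270,340:420],None,fx=5,fy=5,interpolation=cv2.INTER_CUBIC)
cv2.imwrite("pics/c1.png",np.hstack([a,b]))
E
```

```text
(no output)
```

View pics/c1.png

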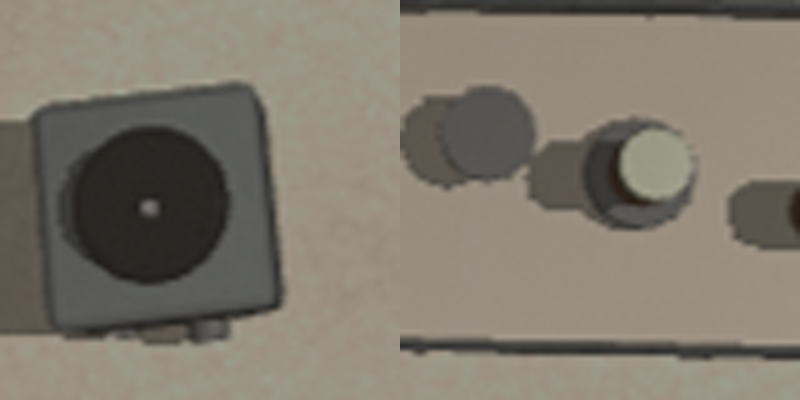

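```bash
cat > h.py <<'E'
from station import arm,snapshot,camera_info,ticket
import cv2,numpy as np
from scipy.spatial.transform import Rotation as Rot
def at_z(uv,z,R,t,c):
    d=R.T@np.array([(uv[0]-c['cx'])/c['fx'],(uv[1]-c['cy'])/c['fy'],1]);o=-R.T@t
    return o+d*(z-o[2])/d[2]
def fixed(n,uv,z):
    c=camera_info(n);return at_z(uv,z,c['R'],c['t'],c)
def wpose():
    c=camera_info('wrist');T=np.eye(4);T[:3,:3]=Rot.from_quat(arm.read_eef_rot()).as_matrix();T[:3,3]=arm.read_tool_pos()
    M=np.linalg.inv(T@c['T_tool_cam']);return M[:3,:3],M[:3,3],c
def down(yaw):  # tool x down, tool y (jaw) at yaw from world x
    y=np.array([np.cos(yaw),np.sin(yaw),0]);x=np.array([0,0,-1.])
    return Rot.from_matrix(np.c_[x,y,np.cross(x,y)]).as_quat()
E
python3 - <<'E'
from h import *
f=lambda x,y,ox:((x+.5)/5-.5+ox,(y+.5)/5-.5+190)
print("head",fixed('top',f(150.5,204.5,240),.125))
print("pin",fixed('top',f(149,207,240),.135))
print("lid",fixed('top',f(655-400,163,340),.085))
print("foot",fixed('top',f(639-400,174,340),.023))
print("plain",fixed('top',(426,231),.065),"tub",fixed('top',f(488-400,133,340),.045))
print("headedges",fixed('top',f(72,204.5,240),.125),fixed('top',f(229,204.5,240),.125))
for p in[(36,115),(255,83),(282,305),(52,328)]:print(fixed('top',f(*p,240),.096))
R=Rot.from_quat(arm.read_eef_rot()).as_matrix();print(R)
E
```

```text
head [0.51974523 0.19377372 0.125     ]
pin [0.51738074 0.19317141 0.135     ]
lid [ 0.54667267 -0.19760247  0.085     ]
foot [ 0.54530247 -0.19684249  0.023     ]
plain [ 0.51823656 -0.31746443  0.065     ] tub [ 0.57215672 -0.09159794  0.045     ]
headedges [0.52019016 0.24374449 0.125     ] [0.51930062 0.1438386  0.125     ]
[0.58146567 0.27431131 0.096     ]
[0.60132269 0.13058817 0.096     ]
[0.45647434 0.1122982  0.096     ]
[0.44303183 0.26058411 0.096     ]
[[-1.06205115e-03  4.47403045e-01 -8.94331810e-01]
 [ 2.09234920e-03 -8.94329363e-01 -4.47404306e-01]
 [-9.99997247e-01 -2.34642071e-03  1.37001245e-05]]
```

```bash
python3 - <<'E'
from h import *
for y in(0,np.pi/2,-np.pi/2,np.pi):
    for p in([.546,-.197,.28],[.52,.194,.3],[.52,.194,.2]):print(y,arm.ik(p,down(y)))
q=down(0)
for i,p in enumerate(([.546,-.197,.27],[.52,.194,.30])):
    arm.movep(p,q); arm.pause(.3)
    R,t,c=wpose(); np.savez(f"w{i}.npz",R=R,t=t)
    cv2.imwrite(f"pics/w{i}.png",snapshot('wrist')); print(arm.read_time(),arm.read_tool_pos(),arm.read_ft_force())
a=cv2.imread("pics/w0.png");b=cv2.imread("pics/w1.png")
cv2.imwrite("pics/w01.png",np.hstack([a[:,120:520],b[:,120:520]]))
E
```

```text
0 [ 0.51249703  0.54712539 -0.3220899   1.6578279   0.20108315  0.96933582
  0.12002736]
0 [-0.02649678  0.52441922 -0.57377174  1.69754548  0.32541453  1.01622913
 -0.71240239]
0 [-0.11489168  0.62933186 -0.44030581  1.81359188  0.36491331  0.77958503
 -0.74410941]
1.5707963267948966 [ 0.74220644  0.61936365 -0.71513071  1.65041189  0.45563358  1.04527414
  1.45643647]
1.5707963267948966 [ 0.1458471   0.60574686 -0.88425212  1.6924654   0.51829032  1.09503411
  0.67420618]
1.5707963267948966 [ 0.0511538   0.6951526  -0.72416675  1.80842884  0.59023947  0.86706674
  0.6162753 ]
-1.5707963267948966 [ 0.27282107  0.52952378  0.05605154  1.66590066 -0.03486766  0.94714139
 -1.22921882]
-1.5707963267948966 [-0.23301235  0.48033446 -0.24708492  1.70407071  0.13705129  0.97410009
 -2.10122352]
-1.5707963267948966 [-0.35053386  0.5941368  -0.07065748  1.82126625  0.05941584  0.72822516
 -2.02427831]
3.141592653589793 [ 2.28274073e-03  5.68697072e-01  4.92534738e-01  1.67481304e+00
 -3.12279619e-01  9.77080255e-01 -2.53595662e+00]
3.141592653589793 [ 0.25987326  0.71423462 -1.14875229  1.68938377  0.69373213  1.20699341
  2.07915527]
3.141592653589793 [ 0.24604518  0.87560113 -1.15112636  1.80285506  0.90448272  1.10198794
  1.90369652]
2.1417 [ 0.54586538 -0.1974762   0.26997061] [-0.80957864 -0.11471357 -0.3719059 ]
3.95 [0.52023867 0.19341041 0.2999137 ] [0.63331543 0.57068229 0.34410401]
```

View pics/w01.png

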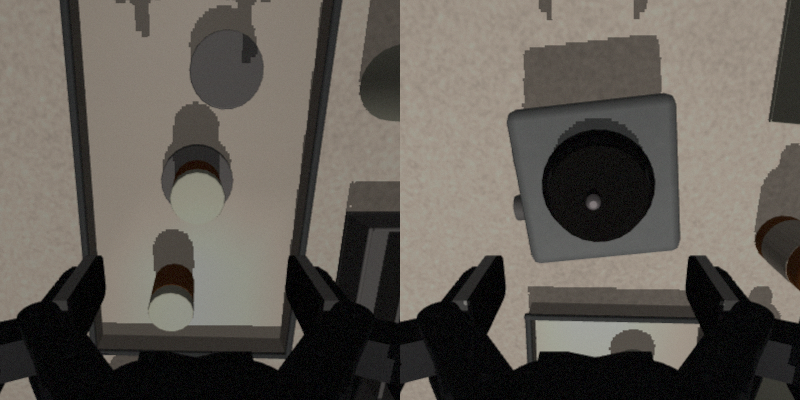

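```bash
python3 - <<'E'
import cv2,numpy as np
a=cv2.imread("pics/w0.png");b=cv2.imread("pics/w1.png")
f=lambda i:cv2.resize(i,None,fx=3,fy=3,interpolation=cv2.INTER_CUBIC)
A=f(a[130:270,270:365]);B=f(b[115:255,250:390])
B=np.clip(B.astype(int)*3,0,255).astype('uint8')
cv2.imwrite("pics/c2.png",np.hstack([A,B]));print(A.shape)
E
```

```text
(420, 285, 3)
```

View pics/c2.png

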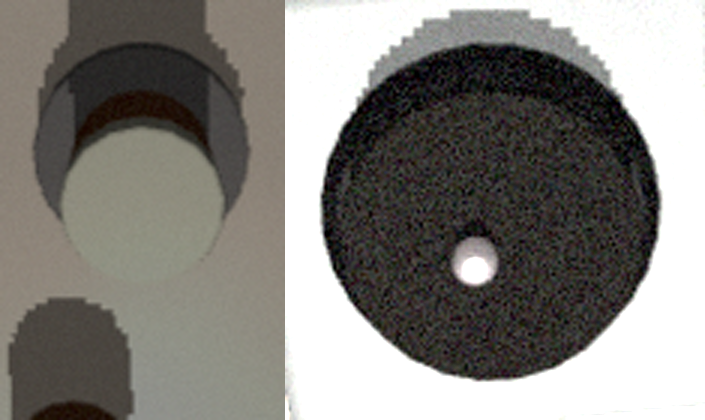

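```bash
python3 - <<'E'
from h import *
c=camera_info('wrist')
W=[np.load(f"w{i}.npz") for i in(0,1)]
A=lambda x,y,z:at_z(((x+.5)/3-.5+270,(y+.5)/3-.5+130),z,W[0]['R'],W[0]['t'],c)
B=lambda x,y,z:at_z(((x-285+.5)/3-.5+250,(y+.5)/3-.5+115),z,W[1]['R'],W[1]['t'],c)
print("lid",A(143,206,.085),"diam",A(62,206,.085)-A(224,206,.085),A(143,127,.085)-A(143,285,.085))
print("foot top edge",A(142,44,.023),"sides",A(35,150,.023),A(248,150,.023))
print("head",B(491,237,.125),"d",B(491,93,.125)-B(491,380,.125))
print("collar sides",B(322,210,.11),B(660,210,.11))
print("pin",B(475,268,.135),"base ctr",B(475,261,.1275))
E
```

```text
lid [ 0.54729393 -0.19801969  0.085     ] diam [-0.0461715   0.00010025  0.        ] [1.88800547e-05 4.70171515e-02 0.00000000e+00]
foot top edge [ 0.54732914 -0.1596004   0.023     ] sides [ 0.51005864 -0.19606745  0.023     ] [ 0.58419037 -0.1962333   0.023     ]
head [0.52253596 0.19982071 0.125     ] d [-2.13506413e-05  8.13753591e-02  0.00000000e+00]
collar sides [0.47420978 0.20375557 0.11      ] [0.57110355 0.20351479 0.11      ]
pin [0.51822562 0.19414693 0.135     ] base ctr [0.5181664  0.19375952 0.1275    ]
```

The lid's measured diameter (46–47 mm) and the foot agree, giving the jar at (0.547,-0.198). The pin at (0.518,0.194) is 6–7 mm off the head centre, and the top camera agrees. Next is the grasp.

```bash
python3 - <<'E'
from h import *
q=down(0); x,y=.5473,-.1978
arm.movep([x,y,.24],q)
arm.line_to([x,y,.108],velocity=.1)
print(arm.read_tool_pos(),arm.read_ft_force(),arm.read_opening())
arm.move_gripper(0.45,effort=30)
print("grip",arm.read_opening(),arm.read_ft_force(),arm.read_tool_pos())
arm.line_to([x,y,.15],velocity=.06); arm.pause(.3)
print("lift",arm.read_opening(),arm.read_ft_force(),arm.read_tool_pos())
arm.line_to([x,y,.29],velocity=.15)
arm.movep([.518,.194,.29],q); arm.pause(.4)
print("over",arm.read_opening(),arm.read_ft_force(),arm.read_wrist_torque(),arm.read_tool_pos(),arm.read_time())
R,t,c=wpose();np.savez("w2.npz",R=R,t=t)
a=snapshot('wrist');b=snapshot('side')
b=cv2.resize(b[100:260,230:390],None,fx=2.5,fy=2.5)
cv2.imwrite("pics/held.png",np.hstack([a[:,120:520],b]))
E
```

```text
[ 0.54773927 -0.19790144  0.10867337] [ 0.6435383  -0.04261334  0.1963967 ] 0.9964004302665969
grip 0.5547440703603176 [-1.06280219  0.39118982  4.20460224] [ 0.54745871 -0.19788558  0.10850744]
lift 0.5534951477016654 [-0.865549   -0.1242499  -2.28425823] [ 0.54717639 -0.19772169  0.14966915]
over 0.5545621794124875 [-0.71888698  0.35565799 -2.58195978] [ 0.00269418 -0.02717879 -0.02077584] [0.51817039 0.19362381 0.29001774] 11.425
```

View pics/held.png

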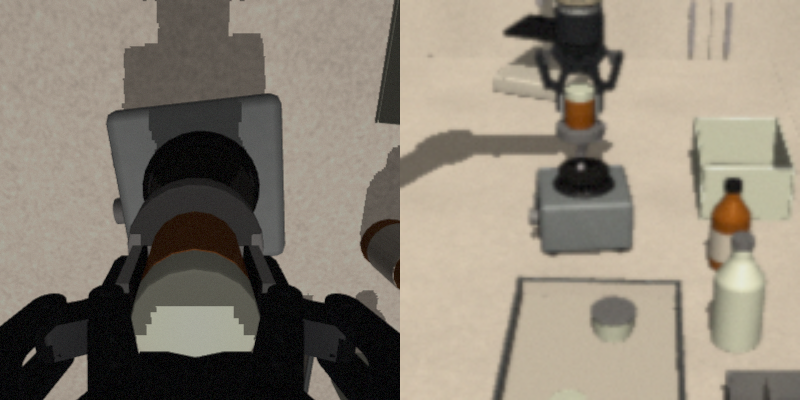

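The jar is held upright at an opening of 47 mm with 2.5 N of weight. Next is a guarded descent onto the pin.

```bash
cat >> h.py <<'E'
def F(n=4):
    v=[]
    for _ in range(n): v.append(arm.read_ft_force()); arm.pause(.01)
    return np.mean(v,0)
def descend(x,y,z,zmin,F0,lim,step=.001,vel=.03,log=True):
    while z>zmin:
        z=max(z-step,zmin); arm.line_to([x,y,z],velocity=vel); f=F()-F0
        if log: print(f"{z:.4f} act {arm.read_tool_pos()[2]:.4f} f {f.round(1)} t {arm.read_time():.2f}")
        if f[2]>lim: break
    return z,f
E
python3 - <<'E'
from h import *
x,y=.518,.194
arm.line_to([x,y,.244],velocity=.1); arm.pause(.3)
F0=F(10); np.save("F0.npy",F0); print(F0)
z,f=descend(x,y,.244,.228,F0,3.5)
print(arm.read_tool_pos(),arm.read_wrist_torque(),arm.read_opening())
E
```

```text
[-0.04122106 -0.15374021 -2.45560854]
0.2430 act 0.2430 f [ 0.   0.6 -0.3] t 12.80
0.2420 act 0.2419 f [ 0.2 -0.1  0.4] t 13.08
0.2410 act 0.2409 f [0.3 0.1 0.7] t 13.37
0.2400 act 0.2399 f [ 0.3 -0.   0.2] t 13.65
0.2390 act 0.2390 f [-0.   0.6  0.4] t 13.93
0.2380 act 0.2380 f [ 0.3  0.2 -0.3] t 14.22
0.2370 act 0.2369 f [0.2 0.  0.2] t 14.50
0.2360 act 0.2359 f [ 0.3 -0.2  0.3] t 14.78
0.2350 act 0.2349 f [0.4 0.7 0.3] t 15.07
0.2340 act 0.2339 f [-0.3  0.4  0.1] t 15.35
0.2330 act 0.2329 f [-0.2  0.2  0.1] t 15.63
0.2320 act 0.2319 f [-0.1  0.2  0.3] t 15.92
0.2310 act 0.2310 f [0.5 0.1 0.2] t 16.20
0.2300 act 0.2299 f [0.2 0.6 0.2] t 16.48
0.2290 act 0.2290 f [ 0.3  0.1 -0.4] t 16.77
0.2280 act 0.2285 f [-0.8  0.1  4.1] t 17.05
[0.51814272 0.19408993 0.22852631] [-0.13461456  0.19972441  0.05961335] 0.5554292930182629
```

Contact came at TCP z 0.2285, exactly the seated height, with no side force, so the pin went in directly. Now I'll press down.

```bash
python3 - <<'E'
from h import *
F0=np.load("F0.npy"); x,y=.518,.194
z,f=descend(x,y,.228,.2215,F0,15,step=.001)
arm.pause(.8)
print(F(10)-F0,arm.read_tool_pos(),arm.read_wrist_torque(),arm.read_opening(),arm.read_time())
a=snapshot('wrist');b=snapshot('side')
b=cv2.resize(b[140:220,260:340],None,fx=5,fy=5,interpolation=cv2.INTER_CUBIC)
cv2.imwrite("pics/press.png",np.hstack([a[:,120:520],b]))
E
```

```text
0.2270 act 0.2276 f [-1.1 -0.4  7.7] t 17.33
0.2260 act 0.2267 f [-1.4 -0.7  8.8] t 17.62
0.2250 act 0.2258 f [-2.  -0.6  9. ] t 17.90
0.2240 act 0.2249 f [-1.8 -1.3 10.1] t 18.18
0.2230 act 0.2241 f [-2.4 -0.6 10.8] t 18.47
0.2220 act 0.2232 f [-2.7 -1.6 11.8] t 18.75
0.2215 act 0.2228 f [-2.1 -1.4 11.8] t 19.03
[-2.47992844 -1.25184282 11.77695351] [0.51813461 0.19414935 0.22281484] [-0.34993626  0.62998114 -0.01457277] 0.5532952069631982 19.9167
```

View pics/press.png

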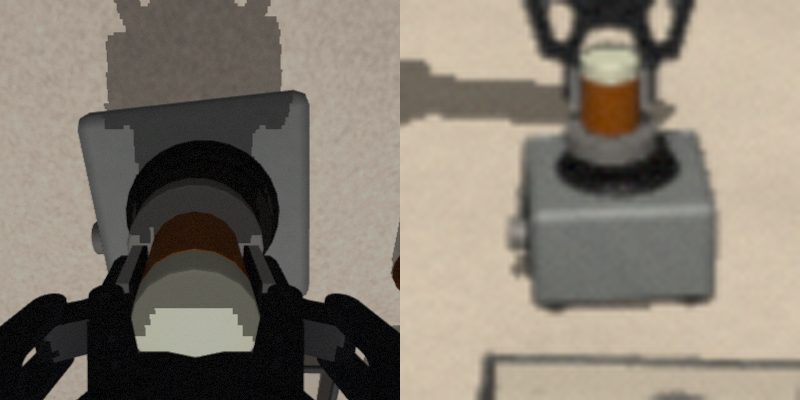

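```bash
python3 - <<'E'
from h import *
F0=np.load("F0.npy")
z,f=descend(.518,.194,.2215,.2205,F0,15,step=.001)
arm.pause(1.0)
print(F(10)-F0,arm.read_tool_pos(),arm.read_opening(),arm.read_time())
ticket.finish_job()
E
```

```text
0.2205 act 0.2219 f [-2.5 -1.1 12.4] t 20.30
[-2.81143666 -1.29897657 12.22098108] [0.51812354 0.19416415 0.22193185] 0.553292228776039 21.3833
the job is handed in; nothing more can be done
```

The jar is seated on the mixer's drive pin and was held pressed down when I handed the job in at 21.4 s. I gripped it at 30 N across the glass and lowered it onto the pin I had located with the wrist and top cameras.

- **Seating:** there was no contact at the pin-tip height (TCP about 0.238 m). First contact was at 0.2285 m, the height expected for a seated jar, so no sliding was needed.
- **Pressing:** the final push was about 12.2 N with the tool at 0.2219 m, about 6.6 mm below first contact. By the spring figures given, 12.2 N would mean about 6 mm of head travel. Both are well past the 3 mm needed to run, and the 40 N limit was never near.
- **Grip:** the opening stayed at 47 mm throughout, so the jar did not visibly slip.
- **Disagreement:** a side force of about 3 N built up while pressing. I left it because the jar looked upright in the side picture.
- **Not checked directly:** that the foot is flat and that the mixer is running are inferred from height and force, with no separate reading. I also took no final picture of the other jars and tools, but the arm was not near them after lifting the jar.

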